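# Fit a new label roll on the dispenser's keyed spindle

### The job

Put the roll of blank labels on the upright spindle of the label dispenser, blue foot down, and work it round until the recess in its foot drops over the orange cross and the roll sits fully home, flat on the dispenser's base. Let go of it, and leave the other things on the counter where they are.

Things in the scene. Friction and masses are not known exactly. Their poses are not given: they have to be found in the camera images.
- roll: roll of white labels standing upright, 60 mm diameter, 50 mm tall, about 150 g, round bore 25 mm. Its lowest 12 mm is a blue foot with a cross-shaped recess open below: four slots 12 mm wide, 12 mm deep, reaching 24 mm from the axis, along the body's +x, -x, +y, -y; four blue dashes on the top face lie above them. Origin: centre of the underside, z up along the axis
- dispenser: grey label dispenser, fixed: base 20 mm thick, x = -50 to +122 mm, 96 mm wide, with a low tear-off fin (60 mm wide, top at z = 57 mm) at x = 110 mm; on it a steel spindle, 22 mm diameter, tip tapered over the last 8 mm, with an orange cross round its foot. Origin: on the spindle's axis at counter height; x towards the fin, z up
- spindle_foot (a point): spindle's axis at the base's top face (20 mm above the counter): a roll's underside when home. The orange cross here has four arms 8 mm wide, 8 mm high, reaching 20 mm from the axis; a roll not matching it rests 8 mm too high. It is fixed at an angle that differs every time and is not reported: find it by sight or feel (these axes are the dispenser's, not the cross's)
- spindle_top (a point): tip of the spindle, 60 mm above the base's top face (80 mm above the counter); axes as the dispenser's, not the cross's
- medicine: amber medicine bottle, 56 mm in diameter, 140 mm tall, a bystander; origin: centre of the underside
- formula: white and blue can, 90 mm in diameter, 120 mm tall, a bystander; origin: centre of the underside
- syringe: white capped oral syringe with orange plunger lying on the counter, about 116 mm long along its x, 34 mm wide at the finger flange, 18 mm high, a bystander; origin: on the counter under its barrel's middle
- pillbox: blue flat pill box, 50 x 150 x 27 mm, a bystander; origin: centre of the underside
Not all that is in view belongs to the job. Of the things shaped like the dispenser, the grey one is meant.

How it is judged:
By the outcome, as a careful person would: the job done as asked, in the order asked, and still so for the second after the job is handed in, with the robot touching nothing.
It also fails if it takes over 51 s, if anything falls off the work surface, if the arm or the gripper's body presses on something with over 40 N, if the wrist force passes 120 N, or if a joint passes its speed limit or range.

### The arm

A 6-joint arm with a two-finger parallel gripper is mounted at the origin on the work surface. World frame = base frame: x ahead of the robot, y to its left, z up, the work surface at z = 0. Lengths are in mm, angles in rad, forces in N, time in s.
With the tool pointing down it reaches from about 350 to 725 mm from the base axis. Payload 6 kg.
Tool frame: the origin (TCP) lies at the very end of the fingers, on their centre line; the grasp point (between the pads) lies 19 mm behind it; z points along the fingers, y is the line along which they close (so a half turn about z gives the same grasp; the last joint's range is limited). The gripper opens to 85 mm and grips with 20 to 120 N. Pads are 22 mm wide; open, the fingers measure 114 mm over their backs; the gripper's body (76 mm by 85 mm) begins 54 mm behind the grasp point. The pads swing forward as they close: fully open they stand 13 mm farther back than shut.
Start: joints at [1.672, 0.04, 0.085, 0, -1.615, -0.334], TCP at [138.397, 583.795, 200.561] pointing down, gripper open.
Joint ranges: [-2.56, 2.56], [-1.29, 2.01], [-1.08, 1.49], [-3.29, 1.98], [-2.81, -0.18], [-2.99, 2.99]. Speed limits (rad/s): [2.57, 2.57, 3.01, 3.14, 3.14, 3.14].

### API

Orientations are given as a unit quaternion [w, x, y, z].
In Python, from station import manip gives the robot as it stands.
- The arm moves only by the tool arm_command, never from a script. Its argument "deltas" is a list of rows, each a list of 7 numbers: the opening, from -1 (shut) to 1 (fully open), then the shift along the tool's x, y, z each as a share of 400 mm, from -1 to 1, then the turn, a rotation vector about the tool's x, y, z each as a share of 180 degrees, from -1 to 1. A call has exactly 5 rows; each row is the pose to reach, as a shift and turn from the pose commanded when the call began, along the tool's axes at that moment, turning the shorter way round; what a row does not reach only later rows make up. A row lasts 1/12 s, in which the tool goes at most 41.7 mm and 7.16 degrees, less where a joint would pass 70% of its speed; a pose out of reach is approached as far as the arm can. A call with a number of a shift or a turn outside -1 to 1 is refused whole. A call with a gripper value outside its range is refused whole. The fingers move at their own pace and stop on an object; "grip_force" is the grip in N (left out, the last holds). Time passes only in rows, so rows that repeat a pose let the fingers close, or fill a call up. It gives the time, the measured TCP pose, the force, the opening and the grip force at its end, in the units of the state.
- manip.sense(): the state, without advancing time (a new reading comes with each control period).
- manip.capture(name): name is "scene" or "top" or "wrist"; returns a dict with "image" (480x640x3 uint8, red, green, blue), "mtx" (3x3 intrinsics, pixels), "R" (3x3) and "t" (3): a world point X has camera coordinates R X + t. Camera axes: x right, y down, z forward; pixel columns grow to the right and rows downward; lengths in mm; the calibration is good to about 2 mm. A picture is of the moment at which its call begins. There is no depth.
- manip.close_job(): hands the job in; it is judged then, once.
The state is a dict: "time": time; "q": joint angles; "joint_vel": joint speeds; "tau": joint torques, N m; "tool_pos": TCP position; "tool_rot": TCP orientation; "force": force on the tool from outside, world axes, zero at the start; "moment": the same for the moment, N m; "gripper_width": opening from 0.0 (shut) to 1.0 (fully open); "grasp_force": force on a finger pad.
Only numpy, scipy, OpenCV 4.12 (cv2) and the standard library are available. Lean on these libraries where they do the work, as an engineer would, in place of code of your own. Each camera call takes 0.05 s, during which the arm holds its last target. There are 200 camera calls.

## Working session

There is one attempt and no reset: what is moved stays moved. The work goes in short steps, Python scripts to look and compute and a tool call to move; the robot and the scene stay as the last step left them, time stands still between calls to the robot, and variables do not carry over. Pictures are saved under pics/ and viewed, at most 10 in all, crops included, and the job is handed in when it is done.

Besides the shell and the picture viewer there is one more tool, called after ">>>" as name(argument=value, ...) on one line, values as JSON. arm_command: Moves the arm, as the interface text tells. Its arguments: {"type":"object","properties":{"deltas":{"type":"array","items":{"type":"array","items":{"type":"number"}}},"grip_force":{"type":"number"}},"required":["deltas"]}

```bash
mkdir -p pics; ls; python3 - <<'E'
from station import manip
import cv2,numpy as np
s=manip.sense();print(s)
for n in ["scene","top","wrist"]:
    c=manip.capture(n);cv2.imwrite(f"pics/{n}0.png",c["image"][:,:,::-1]);np.savez(f"pics/{n}0.npz",**c)
    print(n,c["mtx"].round(1).tolist(),c["R"].round(3).tolist(),c["t"].round(1))
E
```

```text
pics
{'time': 0.0, 'q': array([ 1.67170578e+00,  4.08169068e-02,  8.38050354e-02, -4.98704666e-04,
       -1.61549065e+00, -3.33699952e-01]), 'joint_vel': array([-1.00910258e-03,  1.14276203e-05,  1.31907202e-03,  5.94944788e-04,
        6.72821339e-04,  2.23441958e-03]), 'tau': array([ 1.10154950e-03, -3.68194091e+01,  3.47413516e+01,  6.93238333e+00,
       -5.48708107e-03,  3.43741897e-05]), 'tool_pos': array([138.23808155, 583.46282485, 199.56597112]), 'tool_rot': array([ 8.86744743e-04,  9.93234594e-01, -1.16121710e-01, -5.93271490e-05]), 'force': array([ 0.20593777, -0.24769886,  0.03587791]), 'moment': array([-0.01365103, -0.04108032,  0.01717559]), 'grasp_force': 0.0, 'gripper_width': 0.998999101422512}
scene [[496.9, 0.0, 318.9], [0.0, 496.9, 235.8], [0.0, 0.0, 1.0]] [[0.464, 0.886, 0.004], [0.677, -0.352, -0.647], [-0.571, 0.302, -0.763]] [-213.3 -287.3 1446.5]
top [[521.4, 0.0, 309.8], [0.0, 521.4, 252.3], [0.0, 0.0, 1.0]] [[-0.006, -1.0, 0.008], [-0.997, 0.005, -0.075], [0.075, -0.008, -0.997]] [ -29.4  482.6 1499.9]
wrist [[366.6, 0.0, 312.5], [0.0, 366.6, 238.1], [0.0, 0.0, 1.0]] [[-0.231, -0.973, 0.002], [-0.938, 0.223, 0.266], [-0.259, 0.06, -0.964]] [599.  -33.5 378.1]
```

View pics/top0.png

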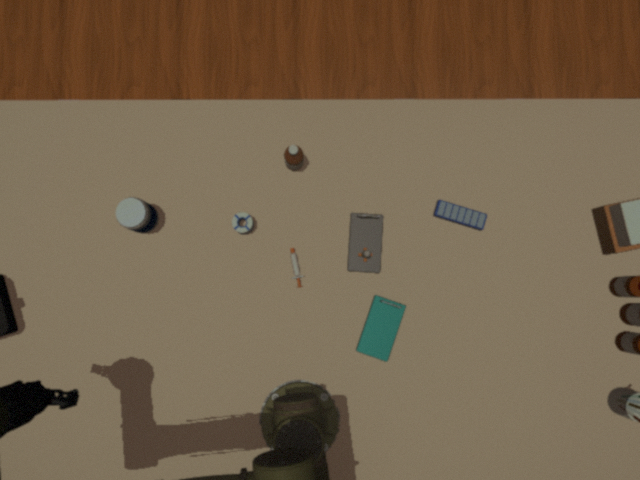

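View pics/scene0.png

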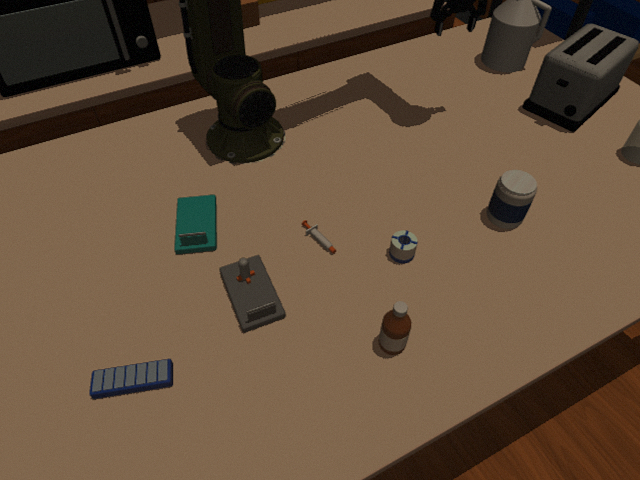

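The top view shows the roll at about (243,223), the grey dispenser at (366,243) with its spindle near (366,254), and the syringe at (295,267). In the scene view the roll is at (403,247), the spindle at (244,268), and the teal decoy is off to one side.

```bash
cat > h.py <<'E'
import numpy as np,cv2
from station import manip
from scipy.spatial.transform import Rotation as Rn
def ld(n): return dict(np.load(f"pics/{n}.npz"))
def ray(c,p):
    d=c["R"].T@np.linalg.inv(c["mtx"])@np.array([p[0],p[1],1.]);return -c["R"].T@c["t"],d/np.linalg.norm(d)
def onz(c,p,z):
    o,d=ray(c,p);return o+d*(z-o[2])/d[2]
def tri(obs):
    A=np.zeros((3,3));b=np.zeros(3)
    for c,p in obs:
        o,d=ray(c,p);P=np.eye(3)-np.outer(d,d);A+=P;b+=P@o
    x=np.linalg.solve(A,b);return x,[np.linalg.norm((np.eye(3)-np.outer(ray(c,p)[1],ray(c,p)[1]))@(x-ray(c,p)[0])) for c,p in obs]
def proj(c,X):
    v=c["mtx"]@(c["R"]@np.asarray(X,float)+c["t"]);return v[:2]/v[2]
def snap(n,name):
    c=manip.capture(n);np.savez(f"pics/{name}.npz",**c);return c
def save(name,im,roi=None,k=1):
    if roi: x,y,w,h=roi;im=im[y:y+h,x:x+w]
    cv2.imwrite(f"pics/{name}.png",cv2.resize(im,None,fx=k,fy=k,interpolation=cv2.INTER_CUBIC)[:,:,::-1])
def totool(dw):
    s=manip.sense();w,x,y,z=s["tool_rot"];return Rn.from_quat([x,y,z,w]).as_matrix().T@np.asarray(dw)
E
python3 - <<'E'
from h import *
t=ld("top0");s=ld("scene0")
a=t["image"];b=s["image"]
k=6
def cr(im,x,y,w=60,h=45):return cv2.resize(im[y:y+h,x:x+w],None,fx=k,fy=k,interpolation=cv2.INTER_CUBIC)
save("c1",np.vstack([np.hstack([cr(a,213,200),cr(a,336,230)]),np.hstack([cr(b,373,225),cr(b,214,245)])]))
for p in [(243,223)]: print("roll z50",onz(t,p,50))
print("roll top tri",tri([(t,(243,223)),(s,(404,240))]))
print("spindle", onz(t,(366,254),80))
E
```

```text
roll z50 [565.00934327 158.69580004  50.        ]
roll top tri (array([566.71123048, 161.06550949,  46.0465395 ]), [np.float64(2.196995589196711), np.float64(2.196995589196743)])
spindle [ 472.12272328 -188.6950478    80.        ]
```

View pics/c1.png

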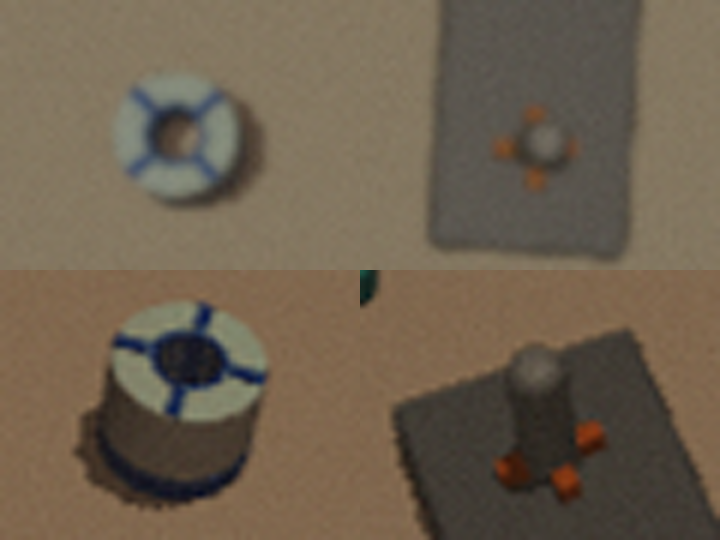

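In the crop the roll's dashes sit at about 45° in the top view, with its top centre at (242.7,222.5). The orange arms are roughly along the image axes, and the spindle tip is at (367.2,253.8) in the top view and (243.5,261) in the scene view. I'll fly over the roll next.

>>> arm_command(deltas=[[1, 0.085, 0.052, 0, 0, 0, 0], [1, 0.17, 0.104, 0, 0, 0, 0], [1, 0.255, 0.156, 0, 0, 0, 0], [1, 0.34, 0.208, 0, 0, 0, 0], [1, 0.427, 0.26, 0, 0, 0, 0]])

```text
time: 0.57
tool_pos: [281.3, 441.7, 200.4]
tool_rot: [0.0, 0.993, -0.116, -0.0]
force: [0.6, 0.9, 0.4]
gripper_width: 0.999
grasp_force: 0.0
```

>>> arm_command(deltas=[[1, 0.085, 0.052, 0, 0, 0, 0], [1, 0.17, 0.104, 0, 0, 0, 0], [1, 0.255, 0.156, 0, 0, 0, 0], [1, 0.34, 0.208, 0, 0, 0, 0], [1, 0.427, 0.26, 0, 0, 0, 0]])

```text
time: 0.98
tool_pos: [423.7, 301.0, 200.6]
tool_rot: [-0.0, 0.993, -0.116, 0.0]
force: [0.0, 0.8, -0.2]
gripper_width: 1.001
grasp_force: 0.0
```

>>> arm_command(deltas=[[1, 0.085, 0.052, 0, 0, 0, 0], [1, 0.17, 0.104, 0, 0, 0, 0], [1, 0.255, 0.156, 0, 0, 0, 0], [1, 0.34, 0.208, 0, 0, 0, 0], [1, 0.427, 0.26, 0, 0, 0, 0]])

```text
time: 1.4
tool_pos: [566.0, 160.3, 200.4]
tool_rot: [-0.0, 0.993, -0.116, -0.0]
force: [-0.2, 0.8, 0.9]
gripper_width: 1.003
grasp_force: 0.0
```

>>> arm_command(deltas=[[1, 0, 0, 0, 0, 0, 0], [1, 0, 0, 0, 0, 0, 0], [1, 0, 0, 0, 0, 0, 0], [1, 0, 0, 0, 0, 0, 0], [1, 0, 0, 0, 0, 0, 0]])

```text
time: 1.82
tool_pos: [564.4, 163.0, 200.9]
tool_rot: [-0.0, 0.993, -0.115, 0.0]
force: [0.6, 0.6, -0.3]
gripper_width: 1.002
grasp_force: 0.0
```

```bash
python3 - <<'E'
from h import *
c=snap("wrist","w1");save("w1",c["image"]);s=manip.sense();print(s["tool_pos"],s["q"].round(3))
for z in (0,50):
    print(z,proj(c,[566,160,z]))
E
```

```text
[564.43178427 163.05186824 200.99496637] [ 0.622  0.006  0.051  0.    -1.615  0.718]
0 [314.80655101 203.44710812]
50 [315.13665576 213.15134558]
```

View pics/w1.png

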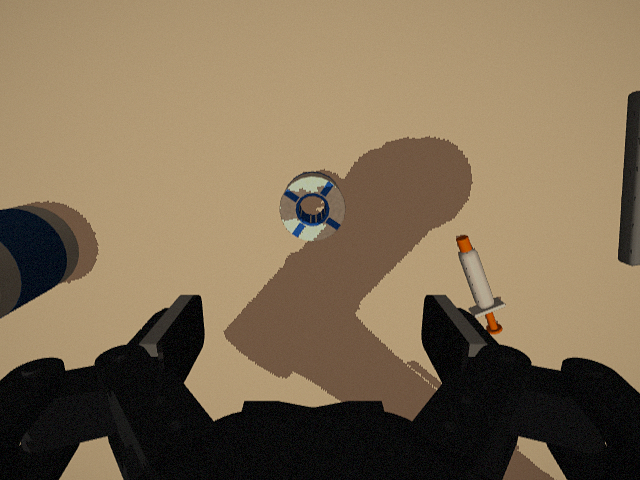

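The wrist view shows the roll at about (312,207), with blue dashes near (332,187), (290,196), (298,229) and (333,224). The syringe is off to the right at (480,280), clear of it.

```bash
cat >> h.py <<'E'
def comps(m,off=(0,0),amin=8):
    n,l,st,ce=cv2.connectedComponentsWithStats(m.astype(np.uint8))
    return [(st[i,4],(ce[i]+off).round(1).tolist(),st[i,:4].tolist()) for i in range(1,n) if st[i,4]>=amin]
E
python3 - <<'E'
from h import *
c=ld("w1");x,y=270,165;im=c["image"][y:y+85,x:x+85].astype(int)
h=cv2.cvtColor(im.astype(np.uint8),cv2.COLOR_RGB2HSV)
m=(h[...,0]>100)&(h[...,0]<130)&(h[...,1]>100)
yy,xx=np.mgrid[y:y+85,x:x+85]
r=np.hypot(xx-313,yy-208)
mm=m&(r>19)
for q in comps(mm,(x,y),5):print(q)
t=ld("top0");s=ld("scene0")
T=tri([(t,(242.7,222.5)),(s,(404.5,240))]);print(T)
print("spindle tip",tri([(t,(367.2,253.8)),(s,(243.5,261))]))
im=t["image"];h=cv2.cvtColor(im,cv2.COLOR_RGB2HSV)
def orange(h):return (h[...,0]<14)&(h[...,1]>140)
for n,d,(x,y,w,hh) in (("top",t,(345,235,45,40)),("scene",s,(220,250,50,60))):
    h=cv2.cvtColor(d["image"][y:y+hh,x:x+w],cv2.COLOR_RGB2HSV)
    for q in comps(orange(h),(x,y),2):print(n,q,onz(d,q[1],28)[:2])
E
```

```text
(np.int32(76), [327.1, 187.6], [52, 17, 11, 13])
(np.int32(80), [290.7, 195.1], [14, 24, 14, 13])
(np.int32(74), [332.9, 223.3], [56, 53, 14, 11])
(np.int32(84), [298.2, 229.4], [22, 58, 13, 14])
(array([567.93546143, 161.66129164,  47.03481831]), [np.float64(2.023439883919359), np.float64(2.023439883919307)])
spindle tip (array([ 473.78366252, -191.4335863 ,   72.18162202]), [np.float64(1.6433644092488857), np.float64(1.6433644092490127)])
top (np.int32(3), [364.7, 248.7], [19, 13, 2, 2]) [ 491.26085466 -191.18628226]
top (np.int32(2), [359.0, 254.5], [14, 19, 1, 2]) [ 474.50242004 -174.44298137]
top (np.int32(4), [364.8, 259.0], [19, 23, 2, 3]) [ 461.36450929 -191.06538977]
scene (np.int32(24), [251.9, 272.5], [30, 20, 5, 6]) [ 479.03674598 -177.17719023]
scene (np.int32(23), [239.0, 277.8], [17, 25, 5, 6]) [ 479.26170569 -207.7644741 ]
scene (np.int32(24), [248.0, 279.9], [26, 27, 5, 7]) [ 493.56379484 -192.43249194]
```

```bash
python3 - <<'E'
from h import *
c=ld("w1");t=ld("top0");s=ld("scene0")
P=(312,209.4)
print("wrist z50",onz(c,P,50)); print(tri([(c,P),(s,(404.5,240))]),tri([(c,P),(t,(242.7,222.5)),(s,(404.5,240))]))
D=[onz(c,p,50) for p in [(327.1,187.6),(290.7,195.1),(298.2,229.4),(332.9,223.3)]]
C=onz(c,P,50)
for d in D: v=d-C;print(np.hypot(*v[:2]),np.degrees(np.arctan2(v[1],v[0])))
st=manip.sense();dw=C-st["tool_pos"];dw[2]=11-st["tool_pos"][2];print(C-st["tool_pos"],totool(dw),totool(dw)/400)
E
```

```text
wrist z50 [569.97700322 161.96003216  50.        ]
(array([570.00779707, 162.12208197,  49.28971705]), [np.float64(0.20762495792679223), np.float64(0.20762495792670088)]) (array([568.40740595, 161.8377605 ,  46.74733067]), [np.float64(0.983358765992699), np.float64(2.3831567175580726), np.float64(1.7444987995663697)])
23.640163356398382 -47.53910517741979
22.859493913604233 42.48974251021843
22.33814077688921 132.56343667731358
22.83221580994041 -137.25960234389595
[   5.54521895   -1.09183608 -150.99496637] [ 5.56638024e+00 -1.19530014e-01  1.89997447e+02] [ 1.39159506e-02 -2.98825036e-04  4.74993618e-01]
```

>>> arm_command(deltas=[[1, 0.014, 0, 0.1, 0, 0, 0], [1, 0.014, 0, 0.2, 0, 0, 0], [1, 0.014, 0, 0.3, 0, 0, 0], [1, 0.014, 0, 0.4, 0, 0, 0], [1, 0.014, 0, 0.48, 0, 0, 0]], grip_force=40)

```text
time: 2.28
tool_pos: [568.8, 161.1, 5.6]
tool_rot: [0.0, 0.993, -0.115, -0.001]
force: [-0.3, -0.1, -0.5]
gripper_width: 1.001
grasp_force: 0.0
```

>>> arm_command(deltas=[[1, 0, 0, 0, 0, 0, 0], [1, 0, 0, 0, 0, 0, 0], [-1, 0, 0, 0, 0, 0, 0], [-1, 0, 0, 0, 0, 0, 0], [-1, 0, 0, 0, 0, 0, 0]])

```text
time: 2.7
tool_pos: [572.6, 161.7, 13.3]
tool_rot: [-0.001, 0.993, -0.116, 0.003]
force: [-4.4, -0.1, 8.1]
gripper_width: 0.663
grasp_force: 40.9
```

>>> arm_command(deltas=[[-1, 0, 0, 0, 0, 0, 0], [-1, 0, 0, 0, 0, 0, 0], [-1, 0, 0, 0, 0, 0, 0], [-1, 0, 0, 0, 0, 0, 0], [-1, 0, 0, 0, 0, 0, 0]])

```text
time: 3.12
tool_pos: [572.4, 161.7, 13.4]
tool_rot: [-0.001, 0.993, -0.116, 0.003]
force: [-3.8, 0.0, 9.5]
gripper_width: 0.658
grasp_force: 40.4
```

>>> arm_command(deltas=[[-1, 0, 0, -0.1, 0, 0, 0], [-1, 0, 0, -0.2, 0, 0, 0], [-1, 0, 0, -0.3, 0, 0, 0], [-1, 0, 0, -0.4, 0, 0, 0], [-1, 0, 0, -0.48, 0, 0, 0]])

```text
time: 3.53
tool_pos: [571.1, 160.8, 206.5]
tool_rot: [-0.002, 0.993, -0.116, 0.003]
force: [0.6, -0.3, -1.0]
gripper_width: 0.65
grasp_force: 42.6
```

>>> arm_command(deltas=[[-1, -0.026, 0.091, 0, 0, 0, 0], [-1, -0.052, 0.182, 0, 0, 0, 0], [-1, -0.078, 0.273, 0, 0, 0, 0], [-1, -0.104, 0.364, 0, 0, 0, 0], [-1, -0.13, 0.455, 0, 0, 0, 0]])

```text
time: 3.95
tool_pos: [477.0, -5.5, 202.5]
tool_rot: [-0.001, 0.993, -0.116, 0.001]
force: [0.5, -1.0, -0.8]
gripper_width: 0.647
grasp_force: 42.6
```

>>> arm_command(deltas=[[-1, -0.026, 0.091, 0, 0, 0, 0], [-1, -0.052, 0.182, 0, 0, 0, 0], [-1, -0.078, 0.273, 0, 0, 0, 0], [-1, -0.104, 0.364, 0, 0, 0, 0], [-1, -0.13, 0.455, 0, 0, 0, 0]])

```text
time: 4.37
tool_pos: [384.3, -170.6, 202.7]
tool_rot: [-0.0, 0.993, -0.116, 0.002]
force: [1.4, -0.6, -1.1]
gripper_width: 0.649
grasp_force: 42.6
```

>>> arm_command(deltas=[[-1, 0, 0, 0, 0, 0, 0], [-1, 0, 0, 0, 0, 0, 0], [-1, 0, 0, 0, 0, 0, 0], [-1, 0, 0, 0, 0, 0, 0], [-1, 0, 0, 0, 0, 0, 0]])

```text
time: 4.78
tool_pos: [385.8, -168.6, 200.9]
tool_rot: [-0.0, 0.993, -0.115, 0.0]
force: [0.6, 0.2, -0.9]
gripper_width: 0.656
grasp_force: 42.7
```

```bash
python3 - <<'E'
from h import *
c=snap("wrist","w2");save("w2",c["image"]);s=manip.sense();print(s["tool_pos"],s["tool_rot"],s["q"].round(3),s["force"])
for p in [(474,-191,80),(474,-191,28)]:print(proj(c,p))
E
```

```text
[ 385.74771709 -168.66306063  200.72909152] [-6.61338545e-06  9.93334198e-01 -1.15269988e-01  1.12007366e-05] [ 0.073 -0.454 -0.336 -0.    -1.689  1.266] [ 0.1182972  -0.10978895 -1.20314352]
[314.22957306 105.67654648]
[313.95819572 110.49336565]
```

View pics/w2.png

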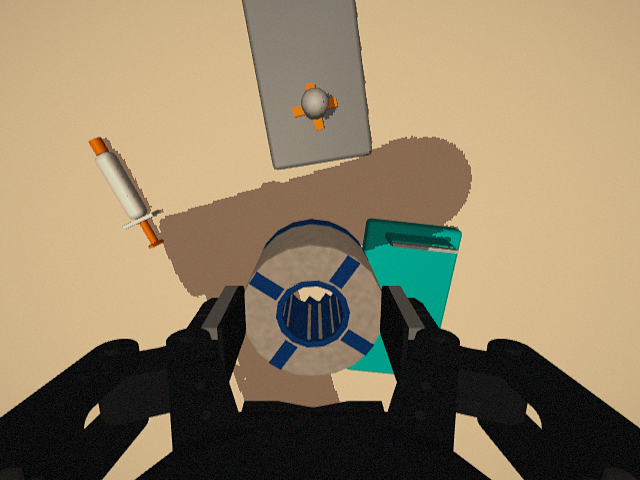

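The roll is held level, with dashes at (346,270), (266,285), (283,356) and (358,343). The spindle tip is near (315,102), with the orange arms around it at (311,87), (333,104), (319,124) and (298,112).

```bash
cat > m.py <<'E'
from h import *
def blue_dashes(c,ztop,ctr,rin=38,rout=80):
    h=cv2.cvtColor(c["image"],cv2.COLOR_RGB2HSV);m=(h[...,0]>105)&(h[...,0]<130)&(h[...,1]>130)
    yy,xx=np.mgrid[:480,:640];r=np.hypot(xx-ctr[0],yy-ctr[1])
    q=[k for k in comps(m&(r>rin)&(r<rout)&(yy>ctr[1]-60),(0,0),60)];print(q)
    D=np.array([onz(c,k[1],ztop)[:2] for k in q]);return q,D
def orange(c,roi):
    x,y,w,hh=roi;h=cv2.cvtColor(c["image"][y:y+hh,x:x+w],cv2.COLOR_RGB2HSV)
    return comps((h[...,0]<16)&(h[...,1]>200)&(h[...,2]>120),(x,y),10)
E
python3 - <<'E'
from m import *
c=ld("w2")
q,D=blue_dashes(c,237,(313,313))
print(D, D.mean(0), [np.hypot(*(d-D.mean(0))) for d in D],[np.degrees(np.arctan2(*(d-D.mean(0))[::-1])) for d in D])
o=orange(c,(285,75,65,65));print(o)
print([onz(c,k[1],28)[:2].round(1).tolist() for k in o])
x,y,w,h=285,75,65,65;im=c["image"][y:y+h,x:x+w];hs=cv2.cvtColor(im,cv2.COLOR_RGB2HSV)
print(hs[25:30,30],hs[5,5])
save("c2",im,None,9)
E
```

```text
[(np.int32(391), [344.7, 271.1], [331, 256, 29, 32]), (np.int32(418), [266.0, 285.7], [249, 272, 35, 28]), (np.int32(344), [356.5, 341.8], [341, 330, 32, 25]), (np.int32(327), [282.5, 354.5], [269, 341, 28, 28])]
[[ 399.29818611 -185.17988528]
 [ 400.42593834 -153.2070346 ]
 [ 367.33039533 -183.49755012]
 [ 368.57033965 -151.80776382]] [ 383.90621486 -168.42305846] [np.float64(22.753110212721452), np.float64(22.45948899740917), np.float64(22.405313926636644), np.float64(22.610994763750085)] [np.float64(-47.4309939149522), np.float64(42.6476208373476), np.float64(-137.71578121271142), np.float64(132.7069324474934)]
[(np.int32(54), [331.3, 103.2], [43, 23, 9, 11])]
[[476.4, -207.4]]
[[ 20  47 194]
 [ 19  47 196]
 [ 20  46 193]
 [ 18  48 190]
 [ 18  51 186]] [ 18  41 142]
```

View pics/c2.png

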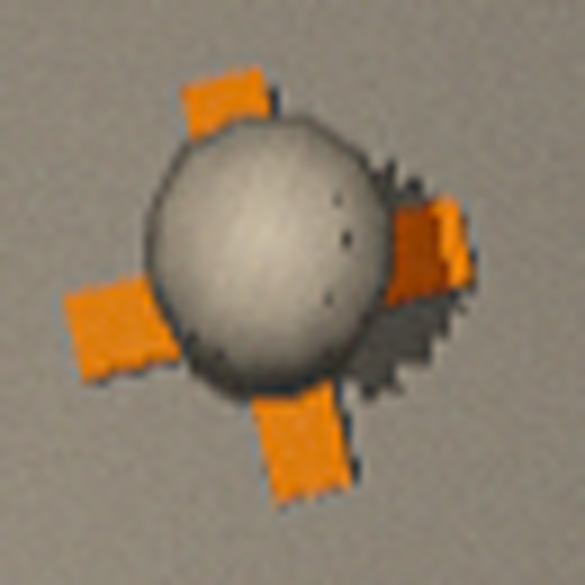

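```bash
python3 - <<'E'
from m import *
c=ld("w2")
T,L,B,R=[(285+a/9,75+b/9) for a,b in [(222,82),(73,340),(313,493),(462,240)]]
W=[onz(c,p,28)[:2] for p in (T,L,B,R)]
print(np.round(W,1))
for a,b in ((2,0),(3,1)):
    v=W[b]-W[a] if 0 else W[a]-W[b];print(np.hypot(*v),np.degrees(np.arctan2(v[1],v[0])))
A=np.array([W[2]-W[0],-(W[3]-W[1])]).T;k=np.linalg.solve(A,W[1]-W[0]);print("foot",W[0]+k[0]*(W[2]-W[0]),np.mean(W,0))
C=onz(c,(285+270/9,75+235/9),80);print("tip?",C, onz(c,(285+271/9,75+250/9),72))
t=ld("top0");s=ld("scene0")
F=(W[0]+k[0]*(W[2]-W[0]))
print(proj(t,[*F,80]),proj(s,[*F,80]),proj(s,[*F,72]),tri([(c,(285+270/9,75+240/9)),(s,(243.5,261))]))
E
```

```text
[[ 496.2 -192.3]
 [ 476.4 -172.4]
 [ 456.7 -192.4]
 [ 476.7 -212. ]]
39.435415642154716 -179.94538116068622
39.57518965713506 -89.57945788485067
foot [ 476.52802478 -192.34315142] [ 476.48696479 -192.27899376]
tip? [ 477.02502802 -192.30296907   80.        ] [ 476.50449797 -192.32482245   72.        ]
[367.28184775 252.42149398] [242.39337943 259.8687617 ] [242.81977468 262.15244514] (array([ 477.18519825, -191.48430175,   76.03935579]), [np.float64(0.8602622645996654), np.float64(0.8602622645996443)])
```

>>> arm_command(deltas=[[-1, 0.05, 0.002, 0, 0, 0, 0.039], [-1, 0.1, 0.003, 0, 0, 0, 0.078], [-1, 0.15, 0.005, 0, 0, 0, 0.117], [-1, 0.2, 0.007, 0, 0, 0, 0.156], [-1, 0.238, 0.008, 0, 0, 0, 0.195]])

```text
time: 5.25
tool_pos: [478.7, -194.0, 199.9]
tool_rot: [0.0, 0.911, -0.412, -0.001]
force: [-0.1, 0.4, -0.5]
gripper_width: 0.65
grasp_force: 42.8
```

>>> arm_command(deltas=[[-1, 0, 0, 0.06, 0, 0, 0.02], [-1, 0, 0, 0.12, 0, 0, 0.041], [-1, 0, 0, 0.18, 0, 0, 0.041], [-1, 0, 0, 0.22, 0, 0, 0.041], [-1, 0, 0, 0.22, 0, 0, 0.041]])

```text
time: 5.67
tool_pos: [475.4, -193.1, 107.9]
tool_rot: [0.001, 0.884, -0.467, -0.004]
force: [-0.8, 0.6, -1.7]
gripper_width: 0.654
grasp_force: 42.9
```

>>> arm_command(deltas=[[-1, 0, 0, 0, 0, 0, 0], [-1, 0, 0, 0, 0, 0, 0], [-1, 0, 0, 0, 0, 0, 0], [-1, 0, 0, 0, 0, 0, 0], [-1, 0, 0, 0, 0, 0, 0]])

```text
time: 6.08
tool_pos: [477.7, -194.6, 113.7]
tool_rot: [-0.0, 0.884, -0.468, 0.001]
force: [-0.1, -0.8, -1.3]
gripper_width: 0.649
grasp_force: 43.0
```

```bash
python3 - <<'E'
from m import *
c=snap("wrist","w3");save("w3",c["image"]);s=manip.sense();print(s["tool_pos"],s["tool_rot"],s["q"].round(3),s["force"])
zt=s["tool_pos"][2]+36.6
q,D=blue_dashes(c,zt,(313,313));C=D.mean(0)
print(C,[np.hypot(*(d-C)) for d in D],[np.degrees(np.arctan2(*(d-C)[::-1])) for d in D])
e=np.array([476.5-C[0],-192.3-C[1],0]);print("err",e,"tool",totool(e),totool(e)/400)
E
```

```text
[ 477.53075263 -194.58946931  113.45689879] [-2.09642556e-04  8.83700682e-01 -4.68052006e-01  6.17227648e-04] [ 0.004 -0.182 -0.284  0.    -1.467  0.592] [ 0.77206366 -0.29630385 -1.31651581]
[(np.int32(411), [344.9, 271.2], [331, 256, 29, 32]), (np.int32(406), [266.3, 285.8], [249, 272, 35, 28]), (np.int32(358), [357.0, 342.0], [341, 330, 33, 25]), (np.int32(332), [282.5, 354.6], [269, 341, 28, 28])]
[ 476.85797519 -192.82558988] [np.float64(22.711800777452225), np.float64(22.40782935546681), np.float64(22.465105353089715), np.float64(22.620469026487957)] [np.float64(-89.94491833459847), np.float64(0.0629438867499178), np.float64(179.8298037927319), np.float64(89.91044544261123)]
err [-0.35797519  0.52558988  0.        ] tool [-6.35916620e-01  8.24716179e-04 -5.69700129e-04] [-1.58979155e-03  2.06179045e-06 -1.42425032e-06]
```

View pics/w3.png

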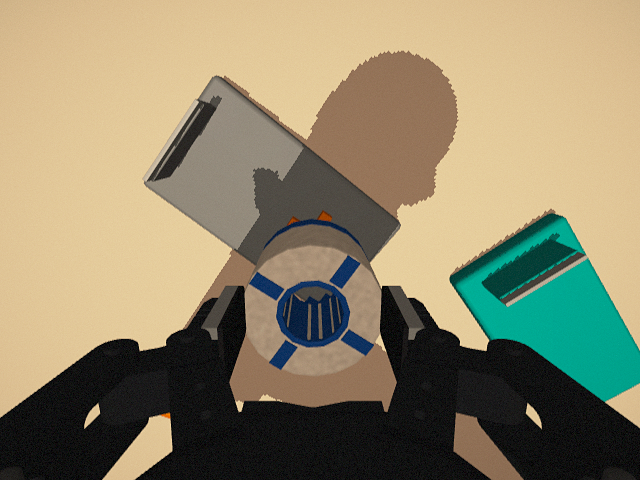

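The roll sits over the spindle, with the dispenser base behind it and two orange arm tips just visible at about (300,220) and (327,216). The measured error is 0.6 mm and under 0.5°, so I'll descend gently.

>>> arm_command(deltas=[[-1, -0.0015, 0, 0.02, 0, 0, 0], [-1, -0.0015, 0, 0.04, 0, 0, 0], [-1, -0.0015, 0, 0.06, 0, 0, 0], [-1, -0.0015, 0, 0.08, 0, 0, 0], [-1, -0.0015, 0, 0.1, 0, 0, 0]])

```text
time: 6.55
tool_pos: [476.5, -194.0, 71.3]
tool_rot: [0.0, 0.884, -0.468, -0.0]
force: [0.7, -0.1, -0.8]
gripper_width: 0.649
grasp_force: 43.0
```

>>> arm_command(deltas=[[-1, 0, 0, 0.01, 0, 0, 0], [-1, 0, 0, 0.02, 0, 0, 0], [-1, 0, 0, 0.03, 0, 0, 0], [-1, 0, 0, 0.04, 0, 0, 0], [-1, 0, 0, 0.04, 0, 0, 0]])

```text
time: 6.97
tool_pos: [476.6, -193.9, 55.8]
tool_rot: [0.0, 0.884, -0.468, -0.0]
force: [0.1, -0.2, -1.8]
gripper_width: 0.654
grasp_force: 42.8
```

No contact so far and it is on the spindle. Going on to the cross slowly.

>>> arm_command(deltas=[[-1, 0, 0, 0.01, 0, 0, 0], [-1, 0, 0, 0.02, 0, 0, 0], [-1, 0, 0, 0.028, 0, 0, 0], [-1, 0, 0, 0.035, 0, 0, 0], [-1, 0, 0, 0.035, 0, 0, 0]])

```text
time: 7.38
tool_pos: [476.7, -194.0, 41.9]
tool_rot: [0.0, 0.884, -0.468, -0.0]
force: [0.5, 0.1, -2.8]
gripper_width: 0.654
grasp_force: 42.8
```

>>> arm_command(deltas=[[-1, 0, 0, 0.005, 0, 0, 0], [-1, 0, 0, 0.01, 0, 0, 0], [-1, 0, 0, 0.015, 0, 0, 0], [-1, 0, 0, 0.019, 0, 0, 0], [-1, 0, 0, 0.019, 0, 0, 0]])

```text
time: 7.8
tool_pos: [476.8, -194.0, 34.6]
tool_rot: [0.0, 0.884, -0.468, -0.0]
force: [0.3, -0.6, -2.1]
gripper_width: 0.653
grasp_force: 42.9
```

It passed the cross height with no resistance, so the cross has entered the recess. I'll press lightly until it seats.

>>> arm_command(deltas=[[-1, 0, 0, 0.003, 0, 0, 0], [-1, 0, 0, 0.003, 0, 0, 0], [-1, 0, 0, 0.005, 0, 0, 0], [-1, 0, 0, 0.005, 0, 0, 0], [-1, 0, 0, 0.005, 0, 0, 0]])

```text
time: 8.22
tool_pos: [477.0, -194.2, 33.8]
tool_rot: [0.0, 0.884, -0.468, 0.0]
force: [-2.3, 1.7, 4.8]
gripper_width: 0.649
grasp_force: 44.7
```

Contact came at the expected home height (TCP about 33.5). Opening and retreating.

>>> arm_command(deltas=[[1, 0, 0, 0, 0, 0, 0], [1, 0, 0, 0, 0, 0, 0], [1, 0, 0, 0, 0, 0, 0], [1, 0, 0, 0, 0, 0, 0], [1, 0, 0, 0, 0, 0, 0]])

```text
time: 8.63
tool_pos: [476.8, -194.1, 32.9]
tool_rot: [0.0, 0.884, -0.468, -0.0]
force: [-0.1, 0.9, 0.3]
gripper_width: 0.998
grasp_force: 0.0
```

>>> arm_command(deltas=[[1, 0, 0, 0, 0, 0, 0], [1, 0, 0, -0.02, 0, 0, 0], [1, 0, 0, -0.05, 0, 0, 0], [1, 0, 0, -0.1, 0, 0, 0], [1, 0, 0, -0.15, 0, 0, 0]])

```text
time: 9.05
tool_pos: [476.7, -194.2, 94.7]
tool_rot: [0.0, 0.884, -0.468, 0.0]
force: [0.2, -1.2, 1.0]
gripper_width: 1.003
grasp_force: 0.0
```

>>> arm_command(deltas=[[1, 0, 0, -0.08, 0, 0, 0], [1, -0.05, 0, -0.16, 0, 0, 0], [1, -0.12, 0, -0.24, 0, 0, 0], [1, -0.15, 0, -0.28, 0, 0, 0], [1, -0.15, 0, -0.28, 0, 0, 0]])

```text
time: 9.47
tool_pos: [444.2, -143.8, 212.5]
tool_rot: [-0.002, 0.884, -0.467, 0.005]
force: [0.7, -0.2, 0.7]
gripper_width: 0.997
grasp_force: 0.0
```

```bash
python3 - <<'E'
from m import *
c=snap("wrist","w4");s=manip.sense();print(s["tool_pos"],s["force"])
sc=snap("scene","s4")
p=proj(c,[476.5,-192.3,70]);print(p,proj(c,[476.5,-192.3,78]))
x,y=max(0,int(p[0])-70),max(0,int(p[1])-70)
a=cv2.resize(c["image"][y:y+140,x:x+140],(400,400));b=cv2.resize(sc["image"][235:335,200:300],(400,400),interpolation=cv2.INTER_CUBIC)
save("c4",np.hstack([a,b]));print(x,y)
E
```

```text
[ 443.99613673 -143.91381528  209.57659377] [-0.26406846 -0.10735203 -0.97541749]
[315.13604153 150.39274324] [315.12135241 150.66644523]
245 80
```

View pics/c4.png

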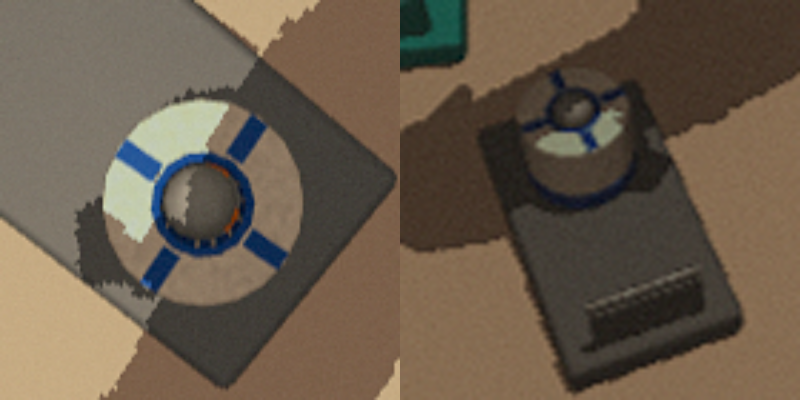

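The left crop shows the roll concentric on the spindle, with its dashes square to the dispenser. In the right crop the top centre is at scene pixel (243.4,262.4). That matches the home height (262.7 predicted at z = 70, against 260.4 if it were 8 mm high).

```bash
python3 -c "
from station import manip
print(manip.close_job())"
```

```text
the job is handed in; nothing more can be done
None
```

The roll is on the grey dispenser's spindle, blue foot down, with its recess over the orange cross and sitting at the home height; I let go of it, touched nothing else on the counter, and handed the job in at about 10 s.

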